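# Dock the peak force gauge and reset its pointer to zero

### The job

The hand-held peak force gauge was left lying on the worktop with its peak pointer still up the scale. Put it face up into its holding cradle, flat on the base with the plunger through the slotted end wall, and let go of it; only then turn the bar knob on its face back anticlockwise until the pointer rests against its zero stop. Leave the gauge in the cradle with the pointer on zero, and do not knock over or push aside the bottles and specimen cups.

Things in the scene. Friction and masses are not known exactly. Their poses are not given: they have to be found in the camera images.
- gauge_mid (a point): Centre of the loose grey box-shaped gauge housing, 130 (x) x 60 (y) x 36 mm high (z), 0.35 kg, lying face up; underside 18 mm below this point. +x runs to the end with the steel plunger (reaches 93 mm from here); z out of the face. The white dial (57 mm across) is centred at x = +32 mm, its knob reaches 30 mm above the face. Grip it across the 60 mm width, 10 to 20 mm to the -x side.
- knob_grip (a point): On the axis of the black bar knob on the dial, half-way up its bar, 18 mm above the gauge's top face. Bar 38 mm long, 12 mm thick, 24 mm high (12 mm above and below this point). x lies along the bar towards the pointer (thin black hand under that end; white line on top at that end); z is the knob's axis, out of the dial.
- peak_knob (a joint): Knob and pointer angle, rad: 0 = against the hard zero stop (pin beside the first tick), growing clockwise seen from above, to 4.71; starts at 2.7 to 4.0, so it takes several grips. At 0 the knob's x is 135 deg anticlockwise of the gauge's +x. Friction about 0.18 N m; stays where left; the stop is felt as a sharp rise of moment. Outside the cradle the gauge may spin along.
- cradle: Aluminium cradle, fixed; origin centre of underside. Base 170 (x) x 104 (y) x 8 mm; the gauge lies on it (8 mm up) centred, gauge +x along cradle +x. Lips 18 mm above the base: side lips 15 mm long at x = +-55.5 mm, inner faces y = +-33.5 mm (open between for fingers); end walls, inner faces x = +-68 mm, the +x one with a 30 mm plunger slot. Play about 3 mm all round.
- reagent_4: Bystander: white reagent bottle with screw cap, about 62 mm across and 118 mm tall, origin at the centre of its underside; leave it where it stands.
- reagent_5: Bystander: small reagent bottle, 36 mm across and 62 mm tall, origin at the centre of its underside; leave it where it stands.
- reagent_6: Bystander: small reagent bottle, 36 mm across and 60 mm tall, origin at the centre of its underside; leave it where it stands.
- cup_0: Bystander: specimen cup with screw lid, 64 mm across and 66 mm tall, origin at the centre of its underside; leave it where it stands.
- cup_1: Bystander: specimen cup with screw lid, 64 mm across and 66 mm tall, origin at the centre of its underside; leave it where it stands.

How it is judged (in metres and radians):
On the way, in this order (a step that is already met when the one before it is completed fails the run):
1. the gauge lies in its cradle, plunger through the slot, and has been let go (x of gauge_mid in the frame of cradle between -0.007 and 0.007 m and y of gauge_mid in the frame of cradle between -0.007 and 0.007 m and z of gauge_mid in the frame of cradle below 0.0295 m and angle between gauge_mid's own z axis and vertical below 0.06 rad and angle between the x axis of gauge_mid and the x axis of cradle, either way round below 0.14 rad and x of knob_grip in the frame of cradle above 0.02 m and contact force between the fingers and gauge below 0.1 N), for 0.2 s.
2. the knob has been turned back so that the pointer is at its zero stop, with the gauge still in the cradle (x of gauge_mid in the frame of cradle between -0.007 and 0.007 m and y of gauge_mid in the frame of cradle between -0.007 and 0.007 m and z of gauge_mid in the frame of cradle below 0.0295 m and angle between gauge_mid's own z axis and vertical below 0.06 rad and angle between the x axis of gauge_mid and the x axis of cradle, either way round below 0.14 rad and x of knob_grip in the frame of cradle above 0.02 m and value of joint peak_knob below 0.07 rad), for 0.2 s.
At the end, for the whole second after the job is handed in: The gauge lies flat in its cradle (centre within 7 mm of the cradle's centre along each axis, resting on the base to within 3.5 mm, level to 0.06 rad, in line to 0.14 rad, plunger end at the slot), released and at rest, with the pointer within 0.07 rad of its zero stop (all of step 2 and contact force between the fingers and gauge below 0.1 N and linear speed of gauge below 0.02 m/s); the robot touches nothing.
It fails at once if a bottle or specimen cup is pushed more than 20 mm or knocked over (distance of any of reagent_4, reagent_5, reagent_6, cup_0, cup_1 from where it was at the start of the episode above 0.02 m or angle between any of reagent_4, reagent_5, reagent_6, cup_0, cup_1's own z axis and vertical above 0.5 rad).
It also fails if it takes over 67 s, if anything falls off the work surface, if the arm or the gripper's body presses on something with over 40 N, if the wrist force passes 120 N, or if a joint passes its speed limit or range.

### The arm

A 6-joint arm with a two-finger parallel gripper is mounted at the origin on a cart in front of the work surface, level with it; the furniture and walls round the work are solid. World frame = base frame: x ahead of the robot, y to its left, z up, the work surface at z = 0. Lengths are in mm, angles in rad, forces in N, time in s.
With the tool pointing down it reaches from about 325 to 750 mm from the base axis. Payload 7.6 kg.
Tool frame: the origin (TCP) lies at the very end of the fingers, on their centre line; the grasp point (between the pads) lies behind it (env.pinch_z is the x of the grasp point in the tool frame, in mm); x points along the fingers, y is the direction in which the jaws open and shut, and the axes are right-handed (so a half turn about x gives the same grasp; the last joint's range is limited). The gripper opens to 85 mm and grips with 20 to 120 N. Pads are 22 mm wide; open, the fingers measure 114 mm over their backs; the gripper's body (76 mm by 85 mm) begins 54 mm behind the grasp point. The pads swing forward as they close: fully open they stand 13 mm farther back than shut.
Start: joints at [-1.357, 0.052, 1.401, -0, 1.689, -0.07], TCP at [147.027, -504.013, 231.323] pointing down, gripper open.
Joint ranges: [-2.9, 2.9], [-0.91, 2.17], [0.12, 2.37], [-1.06, 4.2], [0.26, 2.73], [-2.93, 2.93]. Speed limits (rad/s): [2.57, 2.57, 3.01, 3.14, 3.14, 3.14].

### API

Orientations are given as a unit quaternion [w, x, y, z].
In Python, from cell import env gives the robot as it stands.
- The arm moves only by the tool servo_tool, never from a script. Its argument "moves" is a list of rows, each a list of 7 numbers: the opening in per cent of the stroke, from 0 (shut) to 100 (fully open), then the shift along the tool's x, y, z in mm, then the turn, a rotation vector about the tool's x, y, z in rad. A call has 1 to 8 rows; each row is the pose to reach, as a shift and turn from the pose commanded when the call began, along the tool's axes at that moment; what a row does not reach only later rows make up. A row lasts 1/10 s, in which the tool goes at most 50 mm and 8.59 degrees, less where a joint would pass 70% of its speed; a pose out of reach is approached as far as the arm can. A call with a gripper value outside its range is refused whole. The fingers move at their own pace and stop on an object; "force" is the grip in N (left out, the last holds). Time passes only in rows, so rows that repeat a pose let the fingers close. It gives the time, the measured TCP pose, the force and the opening at its end, in the units of the state.
- env.state(): the state, without advancing time (a new reading comes with each control period).
- env.grab_frame(name): name is "scene" or "top" or "wrist"; returns a dict with "color" (480x640x3 uint8, red, green, blue), "fov_y" (degrees; the focal length in pixels is half the picture's height over the tangent of half this angle, whatever the lens; pixels are square), "cx", "cy" (the principal point, pixels), "k1" (the pictures are not rectified: a ray, as slopes to the right and down, at radius r is drawn at 1 + k1 r^2 times it, then the intrinsics apply), "origin" and "attitude" of the camera in the world; the wrist camera has in their place "tool_from_camera" (4x4, takes a point from camera to tool coordinates, whose origin is the TCP and whose axes are the tool frame's). Camera axes: x right, y up, looking along -z (the intrinsics and any distortion apply to the point x, -y, -z); pixel columns grow to the right and rows downward; lengths in mm; the calibration is good to about 2 mm. A picture is of the moment at which its call begins: read the wrist's pose just before it. There is no depth.
- env.sign_off(): hands the job in, once; it reports no verdict.
The state is a dict: "clock": time; "joint_pos": joint angles; "dq": joint speeds; "joint_efforts": joint torques, N m; "tcp_pos": TCP position; "eef_rot": TCP orientation; "contact_force": force on the tool from outside, world axes, zero at the start; "wrist_torque": the same for the moment, N m; "width": finger opening in mm.
Only numpy, scipy, OpenCV 4.12 (cv2) and the standard library are available. Lean on these libraries where they do the work, as an engineer would, in place of code of your own. Each camera call takes 0.05 s, during which the arm holds its last target.

## Working session

There is one attempt and no reset: what is moved stays moved. The work goes in short steps, Python scripts to look and compute and a tool call to move; the robot and the scene stay as the last step left them, time stands still between calls to the robot, and variables do not carry over. Pictures are saved under pics/ and viewed, and the job is handed in when it is done.

Besides the shell and the picture viewer there is one more tool, called after "Emit:" as name(argument=value, ...), one argument or row to a line, values as JSON. servo_tool: Moves the arm, as the interface text tells. Its arguments: {"type":"object","properties":{"moves":{"type":"array"},"force":{"type":"number"}},"required":["moves"]}

```bash
mkdir -p pics; ls; python3 - <<'E'
from cell import env
import cv2
print(env.state(), env.pinch_z)
for n in ["scene","top","wrist"]:
    f=env.grab_frame(n); cv2.imwrite(f"pics/{n}0.png",f["color"][:,:,::-1])
    print(n,{k:v for k,v in f.items() if k!="color"})
E
```

```text
pics
{'clock': 0.0, 'joint_pos': array([-1.35729641e+00,  5.28304931e-02,  1.40173385e+00, -4.27068497e-06,
        1.68860786e+00, -7.02873060e-02]), 'dq': array([-3.81631009e-04,  2.86419666e-05,  7.24552626e-04,  6.40202957e-04,
        1.04700208e-03,  5.38814932e-04]), 'joint_efforts': array([-2.58954642e-04, -3.81663966e+01, -3.60189414e+01, -8.36215781e-05,
        6.25261862e-03, -5.72343922e-06]), 'tcp_pos': array([ 146.95888921, -503.69359015,  230.4711098 ]), 'eef_rot': array([-0.09944047, -0.6999587 , -0.1005543 ,  0.7000416 ]), 'contact_force': array([0.7790533 , 0.78900265, 1.08760023]), 'wrist_torque': array([0.06067815, 0.01511012, 0.00227988]), 'width': 85.35816856479434} -18.700000000000003
scene {'fov_y': 48.695739316935025, 'cx': 321.07146615000926, 'cy': 243.47575993492526, 'k1': -0.034369812153097264, 'origin': array([-182.00030727,  482.2084282 ,  880.43714817]), 'attitude': array([-0.38562537, -0.1671642 ,  0.37826511,  0.82478161])}
top {'fov_y': 51.20682773029434, 'cx': 324.8690746840367, 'cy': 245.3419240559991, 'k1': -0.13089097575714428, 'origin': array([ 311.51018219, -113.51158223, 1145.81945326]), 'attitude': array([-0.694799  , -0.05910641,  0.07222187,  0.71312326])}
wrist {'fov_y': 59.26429945511183, 'cx': 316.3204609558017, 'cy': 235.01829907755084, 'k1': 0.012138756314599748, 'tool_from_camera': array([[ 2.46810138e-04,  3.07807830e-01, -9.51448516e-01,
        -1.42459433e+02],
       [ 9.99999790e-01,  4.93883131e-04,  4.19183144e-04,
        -5.28894811e-01],
       [ 5.98932226e-04, -9.51448420e-01, -3.07807643e-01,
        -7.86897137e+01],
       [ 0.00000000e+00,  0.00000000e+00,  0.00000000e+00,
         1.00000000e+00]])}
```

View pics/top0.png

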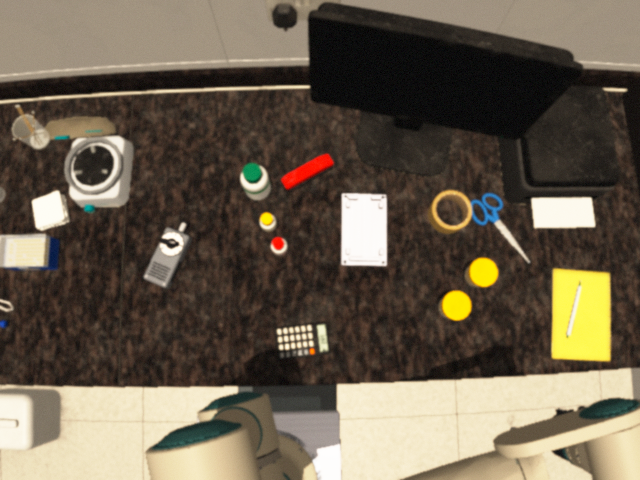

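View pics/scene0.png

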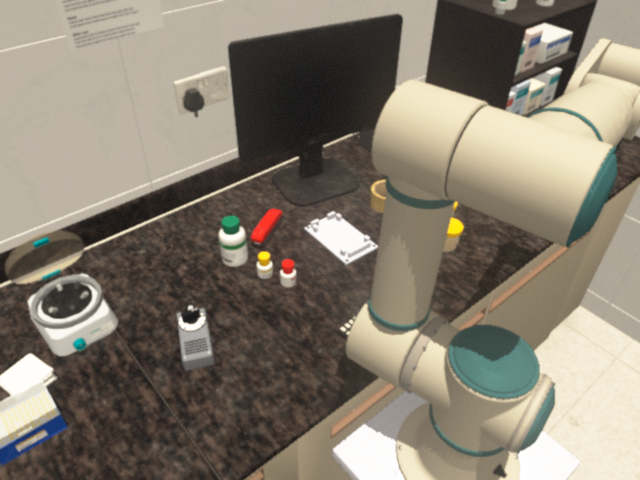

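View pics/wrist0.png

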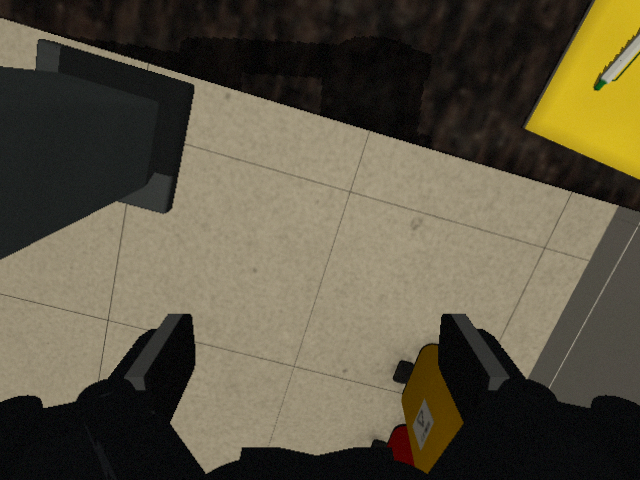

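The top view shows the gauge at about (167,253), with its plunger to the upper right. The cradle is at (364,230), the bottles at (255,180), (267,221) and (279,245), and the cups at (483,271) and (456,304). I'll zoom in and measure.

```bash
cat > h.py <<'E'
import numpy as np, cv2
from cell import env
from scipy.spatial.transform import Rotation as R
def rot(q): return R.from_quat([q[1],q[2],q[3],q[0]]).as_matrix()
def cam(f,st=None):
    if "origin" in f: return np.array(f["origin"]),rot(f["attitude"])
    T=np.array(f["tool_from_camera"]); Rt=rot(st["eef_rot"])
    return Rt@T[:3,3]+st["tcp_pos"], Rt@T[:3,:3]
def K(f):
    fl=240/np.tan(np.radians(f["fov_y"]/2)); return np.array([[fl,0,f["cx"]],[0,fl,f["cy"]],[0,0,1]]), np.array([f["k1"],0,0,0.])
def rays(f,px,st=None):
    o,A=cam(f,st); k,d=K(f)
    n=cv2.undistortPoints(np.array(px,float).reshape(-1,1,2),k,d).reshape(-1,2)
    v=np.c_[n[:,0],-n[:,1],-np.ones(len(n))]@A.T
    return o,v
def plane(f,px,z,st=None):
    o,v=rays(f,px,st); t=(z-o[2])/v[:,2]; return o+v*t[:,None]
def proj(f,P,st=None):
    o,A=cam(f,st); k,d=K(f); c=(np.array(P,float).reshape(-1,3)-o)@A
    n=np.c_[c[:,0]/-c[:,2],-c[:,1]/-c[:,2]]; r2=(n**2).sum(1)
    n=n*(1+f["k1"]*r2)[:,None]; return n*k[0,0]+[f["cx"],f["cy"]]
E
python3 - <<'E'
from h import *
f=env.grab_frame("top"); im=f["color"][:,:,::-1].copy()
g=cv2.resize(im[200:310,120:220],None,fx=4,fy=4,interpolation=2)
c=cv2.resize(im[180:290,320:410],None,fx=4,fy=4,interpolation=2)
cv2.imwrite("pics/zoom.png",np.hstack([g,c]))
for n,p,z in [("gauge",(167,253),36),("cr",(364,230),8),("r4",(254,172),118),("r5",(267,220),62),("r6",(279,245),60),("c0",(483,271),66),("c1",(456,304),66),("plung",(183,227),18)]:
    print(n,plane(f,[p],z).round(0))
E
```

```text
gauge [[511. 221.  36.]]
cr [[ 559. -230.    8.]]
r4 [[669.  13. 118.]]
r5 [[576.  -9.  62.]]
r6 [[519. -35.  60.]]
c0 [[ 448. -485.   66.]]
c1 [[ 377. -419.   66.]]
plung [[575. 191.  18.]]
```

View pics/zoom.png

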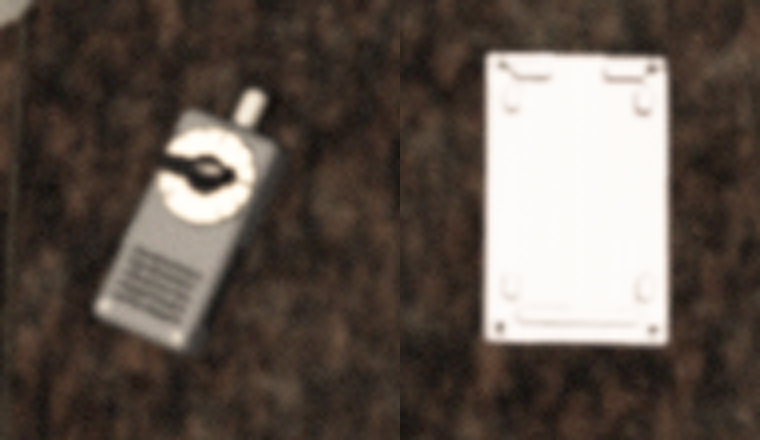

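```bash
cat >> h.py <<'E'
def go(p,yh,cmd=None,flip=True):
    """shift & turn (tool axes of present pose) to TCP p, pointing down, tool y heading yh deg"""
    st=env.state(); Rt=rot(st["eef_rot"]); 
    x=np.array([0,0,-1.]); best=None
    for a in ([yh,yh+180] if flip else [yh]):
        y=np.array([np.cos(np.radians(a)),np.sin(np.radians(a)),0]); Rg=np.c_[x,y,np.cross(x,y)]
        rv=R.from_matrix(Rt.T@Rg).as_rotvec()
        d=Rt.T@(np.array(p)-st["tcp_pos"])
        print("yh",a,"shift",d.round(1),"turn",rv.round(4))
def info():
    st=env.state(); Rt=rot(st["eef_rot"]); print("t",round(st["clock"],2),"tcp",st["tcp_pos"].round(1),"yhead",np.degrees(np.arctan2(Rt[1,1],Rt[0,1])).round(2),"x",Rt[:,0].round(4),"q",st["joint_pos"].round(3),"F",st["contact_force"].round(1),"M",st["wrist_torque"].round(2),"w",st["width"].round(1))
    return st
E
python3 - <<'E'
from h import *
info()
f=env.grab_frame("top"); im=f["color"].astype(int)
m=((im.min(2)>150)).astype(np.uint8); sub=np.zeros_like(m); sub[180:290,320:410]=m[180:290,320:410]
cs,_=cv2.findContours(sub,0,1); c=max(cs,key=cv2.contourArea)
P=plane(f,c.reshape(-1,2),8)
print("cradle",cv2.minAreaRect(P[:,:2].astype(np.float32)))
# gauge top: grey mask
hsv=cv2.cvtColor(f["color"],cv2.COLOR_RGB2HSV)
m=((im.min(2)>75)).astype(np.uint8); sub=np.zeros_like(m); sub[205:300,135:200]=m[205:300,135:200]
cs,_=cv2.findContours(sub,0,1); c=max(cs,key=cv2.contourArea)
P=plane(f,c.reshape(-1,2),34)
print("gauge",cv2.minAreaRect(P[:,:2].astype(np.float32)))
go([500,200,270],65)
E
```

```text
Traceback (most recent call last):
  File "h.py", line 32, in info
    st=env.state(); Rt=rot(st["eef_rot"]); print("t",round(st["clock"],2),"tcp",st["tcp_pos"].round(1),"yhead",np.degrees(np.arctan2(Rt[1,1],Rt[0,1])).round(2),"x",Rt[:,0].round(4),"q",st["joint_pos"].round(3),"F",st["contact_force"].round(1),"M",st["wrist_torque"].round(2),"w",st["width"].round(1))
                                                                                                                                                                                                                                                                                       ^^^^^^^^^^^^^^^^^
AttributeError: 'float' object has no attribute 'round'
```

```bash
sed -i 's/st\["width"\].round(1)/round(st["width"],1)/' h.py
python3 - <<'E'
from h import *
info()
f=env.grab_frame("top"); im=f["color"].astype(int)
m=((im.min(2)>150)).astype(np.uint8); sub=np.zeros_like(m); sub[180:290,320:410]=m[180:290,320:410]
cs,_=cv2.findContours(sub,0,1); c=max(cs,key=cv2.contourArea)
P=plane(f,c.reshape(-1,2),8)
print("cradle",cv2.minAreaRect(P[:,:2].astype(np.float32)))
m=((im.min(2)>75)).astype(np.uint8); sub=np.zeros_like(m); sub[205:300,135:200]=m[205:300,135:200]
cs,_=cv2.findContours(sub,0,1); c=max(cs,key=cv2.contourArea)
P=plane(f,c.reshape(-1,2),34)
print("gauge",cv2.minAreaRect(P[:,:2].astype(np.float32)))
go([500,200,270],65)
E
```

```text
t 0.2 tcp [ 147.  -503.8  230.8] yhead -73.74 x [-2.e-04  9.e-04 -1.e+00] q [-1.357  0.053  1.401  0.     1.689 -0.07 ] F [-0.1  0.  -0.2] M [ 0.02  0.02 -0.01] w 85.5
cradle ((562.4957275390625, -228.9227294921875), (105.42533874511719, 172.61184692382812), 87.06995391845703)
gauge ((514.1032104492188, 219.79632568359375), (61.98505783081055, 154.3306427001953), 66.09837341308594)
yh 65 shift [ -38.7 -576.9 -536. ] turn [-2.4215e+00 -8.0000e-04  3.0000e-04]
yh 245 shift [ -38.7 -576.9 -536. ] turn [7.201e-01 2.000e-04 7.000e-04]
```

```bash
python3 - <<'E'
from h import *
go([514,219,150],66)
E
```

```text
yh 66 shift [  81.3 -591.2 -554.7] turn [-2.4389e+00 -8.0000e-04  3.0000e-04]
yh 246 shift [  81.3 -591.2 -554.7] turn [7.027e-01 2.000e-04 7.000e-04]
```

Emit:
servo_tool(
  moves=[
    [100, 0, -591, -555, -2.44, 0, 0],
    [100, 0, -591, -555, -2.44, 0, 0],
    [100, 0, -591, -555, -2.44, 0, 0],
    [100, 0, -591, -555, -2.44, 0, 0],
    [100, 0, -591, -555, -2.44, 0, 0],
    [100, 0, -591, -555, -2.44, 0, 0],
    [100, 0, -591, -555, -2.44, 0, 0],
    [100, 0, -591, -555, -2.44, 0, 0],
  ],
  force=40,
)

```text
clock: 1.05
tcp_pos: [328.6, -145.5, 231.5]
eef_rot: [0.48, 0.52, 0.479, -0.52]
contact_force: [1.7, -0.1, -0.4]
width: 85.2
```

```bash
python3 - <<'E'
from h import *
info()
go([514,219,150],66)
E
```

```text
t 1.05 tcp [ 328.6 -145.5  231.5] yhead -4.66 x [ 1.e-03 -6.e-04 -1.e+00] q [-0.52  -0.439  1.827 -0.     1.753 -0.438] F [ 1.7 -0.1 -0.4] M [-0.03 -0.08  0.01] w 85.2
yh 66 shift [  81.4  155.1 -378.4] turn [-1.2332e+00  1.1000e-03 -6.0000e-04]
yh 246 shift [  81.4  155.1 -378.4] turn [ 1.9084e+00 -6.0000e-04 -1.2000e-03]
```

Emit:
servo_tool(
  moves=[
    [100, 0, 155, -378, -1.233, 0, 0],
    [100, 0, 155, -378, -1.233, 0, 0],
    [100, 0, 155, -378, -1.233, 0, 0],
    [100, 0, 155, -378, -1.233, 0, 0],
    [100, 20, 155, -378, -1.233, 0, 0],
    [100, 40, 155, -378, -1.233, 0, 0],
    [100, 60, 155, -378, -1.233, 0, 0],
    [100, 80, 155, -378, -1.233, 0, 0],
  ],
)

```text
clock: 1.85
tcp_pos: [506.4, 197.9, 168.5]
eef_rot: [0.69, 0.159, 0.688, -0.157]
contact_force: [0.5, 0.3, 0.8]
width: 85.7
```

Emit:
servo_tool(
  moves=[
    [100, 0, 0, 0, -0.06, 0, 0],
    [100, 0, 0, 0, -0.06, 0, 0],
  ],
)

```text
clock: 2.05
tcp_pos: [504.4, 195.9, 165.8]
eef_rot: [0.692, 0.138, 0.694, -0.14]
contact_force: [-0.1, 0.1, 0.1]
width: 85.2
```

```bash
python3 - <<'E'
from h import *
st=info()
f=env.grab_frame("wrist"); np.save("w1.npy",f["color"]); cv2.imwrite("pics/w1.png",f["color"][:,:,::-1])
import pickle; pickle.dump((st,f),open("w1.pkl","wb"))
E
```

```text
t 2.05 tcp [504.4 195.9 165.8] yhead 67.32 x [-0.0036 -0.0013 -1.    ] q [ 0.302  0.13   1.449 -0.     1.567 -0.873] F [-0.1  0.1  0.1] M [-0.03  0.02 -0.04] w 85.2
```

View pics/w1.png

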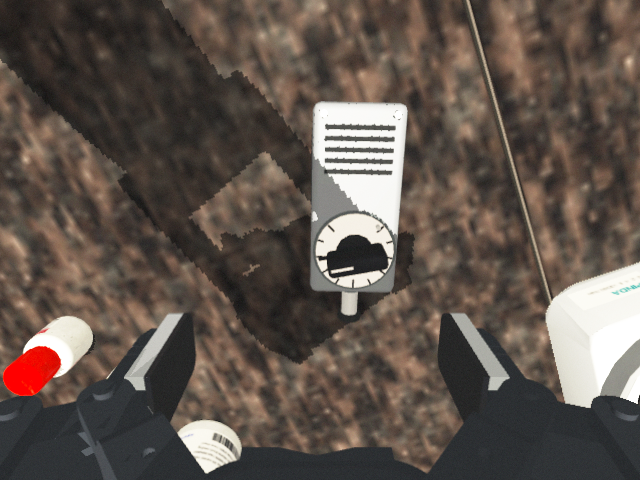

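```bash
cat > meas.py <<'E'
from h import *
def gauge(f,st,roi,ztop=36,thr=(40,95)):
    hsv=cv2.cvtColor(f["color"],cv2.COLOR_RGB2HSV)
    m=((hsv[:,:,1]<thr[0])&(hsv[:,:,2]>thr[1])).astype(np.uint8)
    s=np.zeros_like(m); x0,y0,x1,y1=roi; s[y0:y1,x0:x1]=m[y0:y1,x0:x1]
    s=cv2.morphologyEx(s,cv2.MORPH_OPEN,np.ones((3,3)))
    cs,_=cv2.findContours(s,0,1); c=max(cs,key=cv2.contourArea)
    return s,c
E
python3 - <<'E'
from meas import *
import pickle; st,f=pickle.load(open("w1.pkl","rb"))
s,c=gauge(f,st,(290,80,425,293))
im=f["color"][:,:,::-1].copy(); cv2.drawContours(im,[c],-1,(0,0,255),1)
cv2.imwrite("pics/w1c.png",cv2.resize(im[80:330,240:480],None,fx=2.3,fy=2.3))
P=plane(f,c.reshape(-1,2),36,st); r=cv2.minAreaRect(P[:,:2].astype(np.float32)); print(r)
E
```

```text
((501.81060791015625, 225.1019287109375), (58.957542419433594, 128.67733764648438), 66.308349609375)
```

View pics/w1c.png

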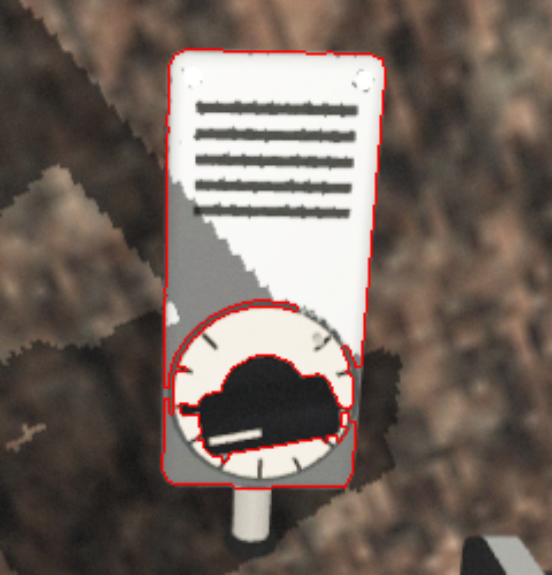

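```bash
python3 - <<'E'
from h import *
go([488.1,231.1,60],66.3,flip=False)
E
```

```text
yh 66.3 shift [107.4  26.5 -29.3] turn [ 0.0148 -0.0006  0.0007]
```

Emit:
servo_tool(
  moves=[
    [100, 0, 26.5, -29.3, 0.015, 0, 0],
    [100, 40, 26.5, -29.3, 0.015, 0, 0],
    [100, 80, 26.5, -29.3, 0.015, 0, 0],
    [100, 95, 26.5, -29.3, 0.015, 0, 0],
    [100, 95, 26.5, -29.3, 0.015, 0, 0],
  ],
)

```text
clock: 2.6
tcp_pos: [487.4, 230.0, 71.8]
eef_rot: [0.691, 0.145, 0.693, -0.146]
contact_force: [0.5, 0.1, -0.1]
width: 85.2
```

```bash
python3 - <<'E'
from h import *
info()
go([488.1,231.1,3],66.3,flip=False)
st=info()
f=env.grab_frame("wrist"); cv2.imwrite("pics/w2.png",f["color"][:,:,::-1])
E
```

```text
t 2.6 tcp [487.4 230.   71.8] yhead 66.23 x [-0.0026 -0.0012 -1.    ] q [ 0.372  0.206  1.559 -0.     1.38  -0.783] F [ 0.5  0.1 -0.1] M [ 0.03 -0.04 -0.06] w 85.2
yh 66.3 shift [68.8  1.4  0.3] turn [-0.0013 -0.0019  0.0021]
t 2.6 tcp [487.4 230.   71.8] yhead 66.23 x [-0.0026 -0.0012 -1.    ] q [ 0.372  0.206  1.559 -0.     1.38  -0.783] F [ 0.5  0.1 -0.1] M [ 0.03 -0.04 -0.06] w 85.2
```

View pics/w2.png

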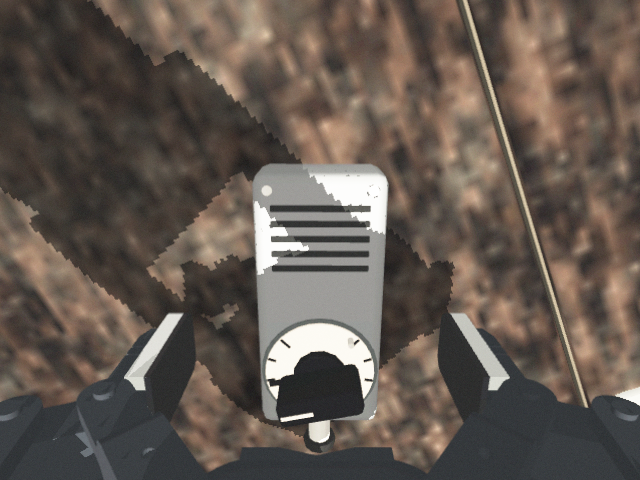

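The gauge sits centred between the open jaws, housing columns 255–385 and jaw tips at about 190 and 445. I'll descend and grip.

Emit:
servo_tool(
  moves=[
    [100, 25, 1, 0, 0, -0.002, 0.002],
    [100, 45, 1, 0, 0, -0.002, 0.002],
    [100, 60, 1, 0, 0, -0.002, 0.002],
    [100, 68, 1, 0, 0, -0.002, 0.002],
    [100, 68, 1, 0, 0, -0.002, 0.002],
    [100, 68, 1, 0, 0, -0.002, 0.002],
  ],
  force=40,
)

```text
clock: 3.25
tcp_pos: [489.4, 232.2, 6.0]
eef_rot: [0.693, 0.146, 0.691, -0.144]
contact_force: [-0.3, 0.4, -0.2]
width: 85.5
```

```bash
python3 - <<'E'
from h import *
info()
E
```

```text
t 3.25 tcp [489.4 232.2   6. ] yhead 66.34 x [ 0.0044  0.0016 -1.    ] q [ 0.375  0.294  1.599 -0.     1.244 -0.783] F [-0.3  0.4 -0.2] M [ 0.01  0.01 -0.07] w 85.5
```

Emit:
servo_tool(
  moves=[
    [40, 2, 0, 0, 0, 0, 0],
    [40, 2, 0, 0, 0, 0, 0],
    [40, 2, 0, 0, 0, 0, 0],
    [40, 2, 0, 0, 0, 0, 0],
    [40, 2, 0, 0, 0, 0, 0],
    [40, 2, 0, 0, 0, 0, 0],
  ],
  force=40,
)

```text
clock: 3.85
tcp_pos: [489.1, 232.1, 3.6]
eef_rot: [0.693, 0.146, 0.691, -0.144]
contact_force: [-1.4, -1.1, 5.7]
width: 59.7
```

Emit:
servo_tool(
  moves=[
    [40, -15, 0, 0, 0, 0, 0],
    [40, -50, 0, 0, 0, 0, 0],
    [40, -100, 0, 0, 0, 0, 0],
    [40, -150, 0, 0, 0, 0, 0],
    [40, -170, 0, 0, 0, 0, 0],
    [40, -170, 0, 0, 0, 0, 0],
  ],
)

```text
clock: 4.45
tcp_pos: [489.5, 232.4, 177.1]
eef_rot: [0.695, 0.147, 0.689, -0.143]
contact_force: [-0.5, 0.2, -4.2]
width: 59.2
```

```bash
python3 - <<'E'
from h import *
st=info()
f=env.grab_frame("wrist"); cv2.imwrite("pics/w3.png",f["color"][:,:,::-1])
go([460,-120,180],87,flip=False)
E
```

```text
t 4.45 tcp [489.5 232.4 177.1] yhead 66.36 x [ 0.0094  0.0037 -0.9999] q [ 0.375  0.114  1.443  0.     1.574 -0.783] F [-0.5  0.2 -4.2] M [ 0.04  0.15 -0.04] w 59.2
yh 87 shift [  -7.1 -333.7  115.2] turn [-0.3604  0.0038 -0.0028]
```

View pics/w3.png

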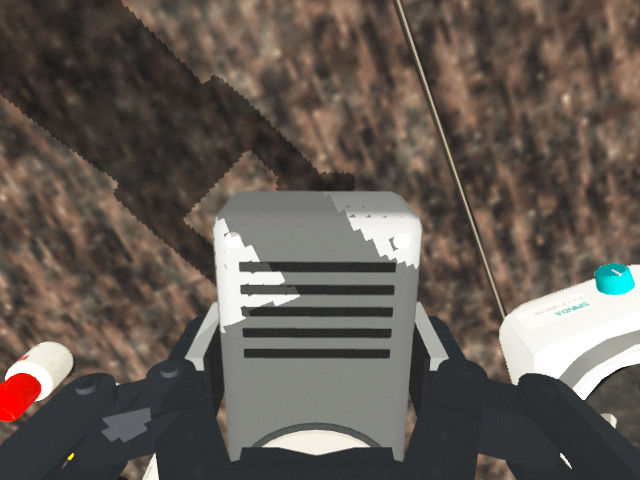

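```bash
python3 - <<'E'
from h import *
go([525,-60,250],87,flip=False)
E
```

```text
yh 87 shift [ -76.7 -252.4  150.9] turn [-0.3604  0.0038 -0.0028]
```

Emit:
servo_tool(
  moves=[
    [40, -30, -35, 20, -0.1, 0.003, -0.002],
    [40, -60, -70, 40, -0.2, 0.003, -0.002],
    [40, -75, -105, 60, -0.3, 0.003, -0.002],
    [40, -75, -140, 82, -0.36, 0.003, -0.002],
    [40, -75, -175, 105, -0.36, 0.003, -0.002],
    [40, -75, -210, 125, -0.36, 0.003, -0.002],
    [40, -75, -240, 145, -0.36, 0.003, -0.002],
    [40, -75, -252, 151, -0.36, 0.003, -0.002],
  ],
)

```text
clock: 5.3
tcp_pos: [524.3, -62.5, 244.0]
eef_rot: [0.704, 0.02, 0.709, -0.02]
contact_force: [0.2, 1.2, -5.7]
width: 59.7
```

Emit:
servo_tool(
  moves=[
    [40, 0, 0, 0, 0, 0, 0],
    [40, 0, 0, 0, 0, 0, 0],
  ],
)

```text
clock: 5.5
tcp_pos: [524.7, -59.0, 245.8]
eef_rot: [0.705, 0.019, 0.708, -0.018]
contact_force: [-0.4, 0.4, -4.1]
width: 59.5
```

```bash
python3 - <<'E'
from h import *
st=info()
f=env.grab_frame("wrist"); cv2.imwrite("pics/w4.png",f["color"][:,:,::-1])
import pickle; pickle.dump((st,f),open("w4.pkl","wb"))
E
```

```text
t 5.5 tcp [524.7 -59.  245.8] yhead 86.98 x [-3.9e-03  9.0e-04 -1.0e+00] q [-0.182  0.061  1.363  0.     1.722 -1.7  ] F [-0.4  0.4 -4.1] M [ 0.01  0.08 -0.01] w 59.5
```

View pics/w4.png

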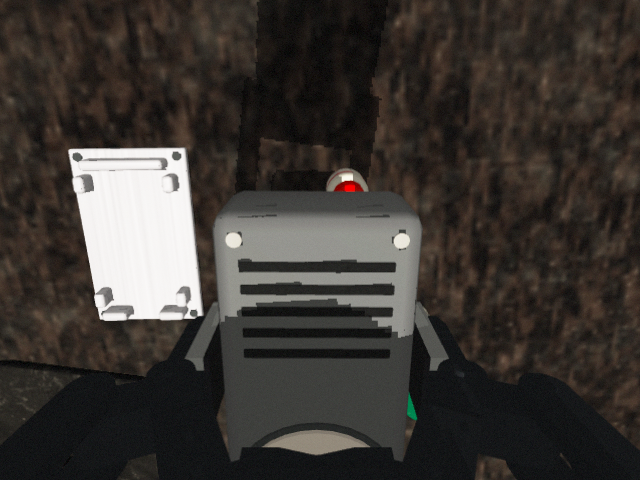

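```bash
python3 - <<'E'
from meas import *
import pickle; st,f=pickle.load(open("w4.pkl","rb"))
g=cv2.cvtColor(f["color"],cv2.COLOR_RGB2GRAY)
m=(g>110).astype(np.uint8); s=np.zeros_like(m); s[135:330,55:213]=m[135:330,55:213]
cs,_=cv2.findContours(s,0,1); c=max(cs,key=cv2.contourArea)
im=f["color"][:,:,::-1].copy(); cv2.drawContours(im,[c],-1,(0,0,255),1)
cv2.imwrite("pics/w4c.png",cv2.resize(im[135:335,50:220],None,fx=3,fy=3,interpolation=2))
for z in (0,8):
    P=plane(f,c.reshape(-1,2),z,st); print(z,cv2.minAreaRect(P[:,:2].astype(np.float32)))
E
```

```text
0 ((565.008056640625, -232.40615844726562), (107.9941635131836, 174.91468811035156), 87.6571044921875)
8 ((562.5692138671875, -228.7425537109375), (105.77069854736328, 171.3134002685547), 87.6571044921875)
```

View pics/w4c.png

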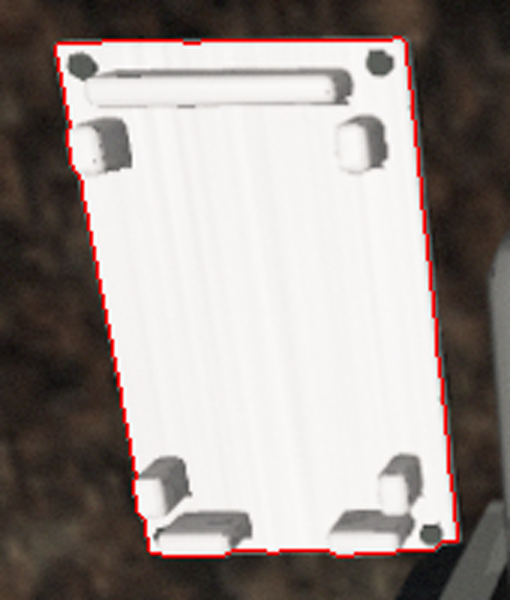

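```bash
python3 - <<'E'
from meas import *
import pickle; st,f=pickle.load(open("w4.pkl","rb"))
g=cv2.cvtColor(f["color"],cv2.COLOR_RGB2GRAY)
px=[]
for (u,v) in [(83,67),(379,63),(431,535)]:
    x,y=50+u/3,135+v/3; x0,y0=int(round(x))-6,int(round(y))-6
    w=g[y0:y0+13,x0:x0+13].astype(float); m=np.clip(170-w,0,None); yy,xx=np.mgrid[0:13,0:13]
    rr=(yy-6)**2+(xx-6)**2<30; m*=rr
    px.append((x0+(m*xx).sum()/m.sum(),y0+(m*yy).sum()/m.sum()))
print(px)
P=plane(f,px,8,st)[:,:2]; print(P.round(1)); c=(P[0]+P[2])/2; print("centre",c)
a=P[2]-P[1]; b=P[1]-P[0]; print(np.linalg.norm(a),np.degrees(np.arctan2(a[1],a[0])),np.linalg.norm(b),np.degrees(np.arctan2(b[1],b[0])))
def L(p,q): return np.array(p),np.array(q)
# edges: points at z=8
cr=lambda u,v:(50+u/3-.33,135+v/3-.33)
E=plane(f,[cr(57,43),cr(404,39),cr(459,541),cr(100,290),cr(120,400),cr(425,230)],8,st)[:,:2]
ang=np.radians(-2.5); ax=np.array([np.cos(ang),np.sin(ang)]); ay=np.array([-ax[1],ax[0]])
print(np.c_[(E-c)@ax,(E-c)@ay].round(1))
# gauge in hand: end holes & the rear top edge, in tool frame
E
```

```text
[(np.float64(77.05733994395344), np.float64(156.8182798016814)), (np.float64(176.06363636363636), np.float64(155.53659673659675)), (np.float64(193.80735411670665), np.float64(313.4201971755929))]
[[ 482.8 -269.4]
 [ 486.2 -181.5]
 [ 643.  -187.8]]
centre [ 562.89916175 -228.60795289]
156.88683321270335 -2.3094404223442555 87.90486242345466 87.79696557542769
[[-85.1 -50.3]
 [-85.5  51.8]
 [ 80.1  52.9]
 [ -8.9 -51.3]
 [ 28.2 -51.4]
 [-27.3  52.2]]
```

```bash
python3 - <<'E'
from h import *
go([548.5,-228,80],87.7,flip=False)
E
```

```text
yh 87.7 shift [ 166.1 -168.1   32.9] turn [-0.0116 -0.003  -0.0005]
```

Emit:
servo_tool(
  moves=[
    [40, 0, -40, 10, -0.012, -0.003, 0],
    [40, 0, -80, 20, -0.012, -0.003, 0],
    [40, 20, -120, 30, -0.012, -0.003, 0],
    [40, 60, -155, 33, -0.012, -0.003, 0],
    [40, 100, -168, 33, -0.012, -0.003, 0],
    [40, 140, -168, 33, -0.012, -0.003, 0],
    [40, 160, -168, 33, -0.012, -0.003, 0],
    [40, 160, -168, 33, -0.012, -0.003, 0],
  ],
)

```text
clock: 6.35
tcp_pos: [547.2, -226.8, 82.9]
eef_rot: [0.705, 0.015, 0.709, -0.013]
contact_force: [-0.7, -0.5, -4.6]
width: 59.4
```

```bash
python3 - <<'E'
from h import *
st=info()
go([548.5,-228,30],87.7,flip=False)
f=env.grab_frame("wrist"); cv2.imwrite("pics/w5.png",f["color"][:,:,::-1])
E
```

```text
t 6.35 tcp [ 547.2 -226.8   82.9] yhead 87.75 x [-0.0055  0.0037 -1.    ] q [-4.560e-01  3.380e-01  1.376e+00  1.000e-03  1.434e+00 -1.987e+00] F [-0.7 -0.5 -4.6] M [-0.01  0.12 -0.02] w 59.4
yh 87.7 shift [52.9 -1.3  1.6] turn [ 0.001  -0.0057 -0.0035]
```

View pics/w5.png

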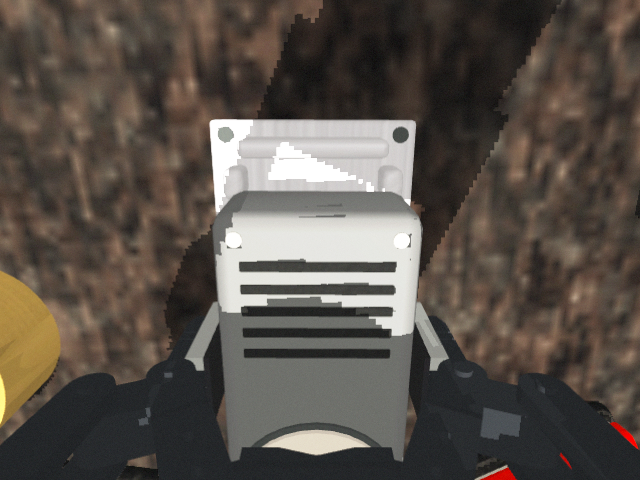

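Emit:
servo_tool(
  moves=[
    [40, 0, -1.6, 1.6, 0, -0.006, -0.003],
    [40, 20, -1.6, 1.6, 0, -0.006, -0.003],
    [40, 35, -1.6, 1.6, 0, -0.006, -0.003],
    [40, 45, -1.6, 1.6, 0, -0.006, -0.003],
    [40, 45, -1.6, 1.6, 0, -0.006, -0.003],
    [40, 45, -1.6, 1.6, 0, -0.006, -0.003],
  ],
)

```text
clock: 7.0
tcp_pos: [551.1, -231.0, 43.1]
eef_rot: [0.71, 0.013, 0.704, -0.016]
contact_force: [-1.2, 0.1, -3.4]
width: 59.6
```

```bash
python3 - <<'E'
from h import *
st=info()
go([548.5,-228.3,12],87.7,flip=False)
f=env.grab_frame("wrist"); cv2.imwrite("pics/w6.png",f["color"][:,:,::-1])
E
```

```text
t 7.0 tcp [ 551.1 -231.    43.1] yhead 87.67 x [ 0.0086 -0.0039 -1.    ] q [-0.459  0.383  1.404  0.     1.345 -1.989] F [-1.2  0.1 -3.4] M [ 0.06  0.12 -0.01] w 59.6
yh 87.7 shift [31.1  2.7 -3. ] turn [-0.0006  0.0088  0.0036]
```

View pics/w6.png

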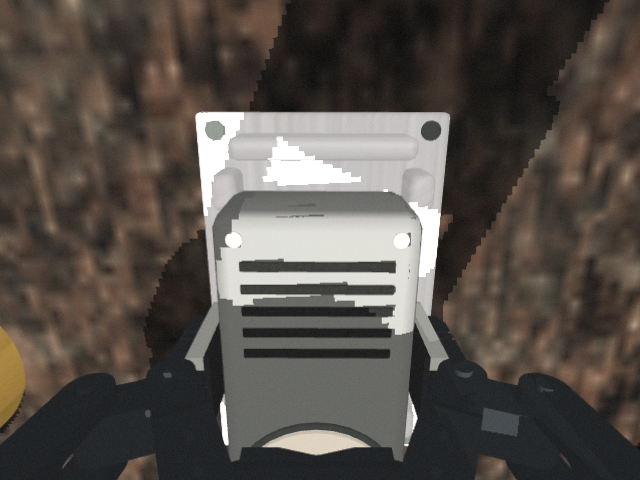

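Emit:
servo_tool(
  moves=[
    [40, 2, 2.5, -2.8, 0, 0.008, 0.003],
    [40, 5, 2.5, -2.8, 0, 0.008, 0.003],
    [40, 8, 2.5, -2.8, 0, 0.008, 0.003],
    [40, 8, 2.5, -2.8, 0, 0.008, 0.003],
    [40, 8, 2.5, -2.8, 0, 0.008, 0.003],
  ],
)

```text
clock: 7.55
tcp_pos: [548.1, -228.4, 34.5]
eef_rot: [0.707, 0.014, 0.707, -0.015]
contact_force: [0.2, -0.4, -4.6]
width: 59.2
```

```bash
python3 - <<'E'
from h import *
st=info()
go([548.5,-228.3,12],87.7,flip=False)
f=env.grab_frame("wrist"); st=info(); cv2.imwrite("pics/w7.png",f["color"][:,:,::-1])
E
```

```text
t 7.55 tcp [ 548.1 -228.4   34.5] yhead 87.66 x [ 1.e-04 -3.e-04 -1.e+00] q [-0.457  0.391  1.413 -0.     1.338 -1.987] F [ 0.2 -0.4 -4.6] M [ 0.03  0.11 -0.01] w 59.2
yh 87.7 shift [22.5  0.1  0.4] turn [-0.0007  0.0001  0.0003]
t 7.6 tcp [ 548.2 -228.4   34.6] yhead 87.66 x [ 3.e-04 -4.e-04 -1.e+00] q [-0.457  0.391  1.413 -0.     1.338 -1.987] F [-0.1  0.7 -5.5] M [ 0.   0.1 -0. ] w 59.2
```

View pics/w7.png

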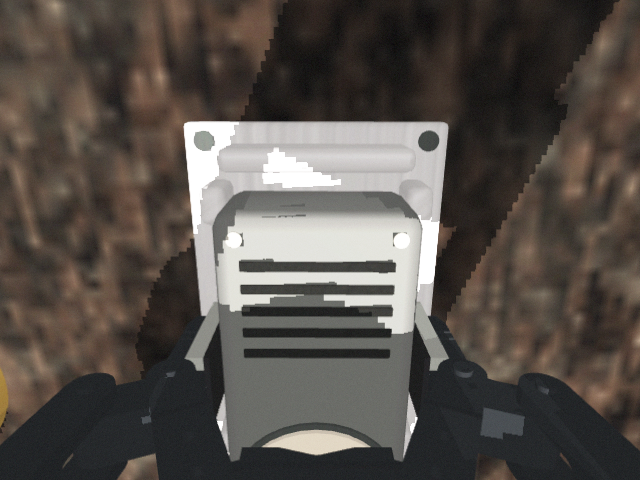

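Aligned: the cradle holes' midpoint is at column 316 and the gauge holes' at 317.5. Lowering now.

Emit:
servo_tool(
  moves=[
    [40, 6, 0, 0.4, 0, 0, 0],
    [40, 12, 0, 0.4, 0, 0, 0],
    [40, 17, 0, 0.4, 0, 0, 0],
    [40, 21, 0, 0.4, 0, 0, 0],
    [40, 22.5, 0, 0.4, 0, 0, 0],
    [40, 22.5, 0, 0.4, 0, 0, 0],
  ],
)

```text
clock: 8.2
tcp_pos: [548.7, -228.4, 12.1]
eef_rot: [0.707, 0.014, 0.707, -0.015]
contact_force: [-0.6, 0.2, -4.7]
width: 59.5
```

```bash
python3 - <<'E'
from h import *
st=info()
f=env.grab_frame("wrist"); cv2.imwrite("pics/w8.png",f["color"][:,:,::-1])
E
```

```text
t 8.2 tcp [ 548.7 -228.4   12.1] yhead 87.66 x [ 4.e-04 -3.e-04 -1.e+00] q [-0.457  0.42   1.424 -0.     1.297 -1.987] F [-0.6  0.2 -4.7] M [ 0.09  0.07 -0.  ] w 59.5
```

View pics/w8.png

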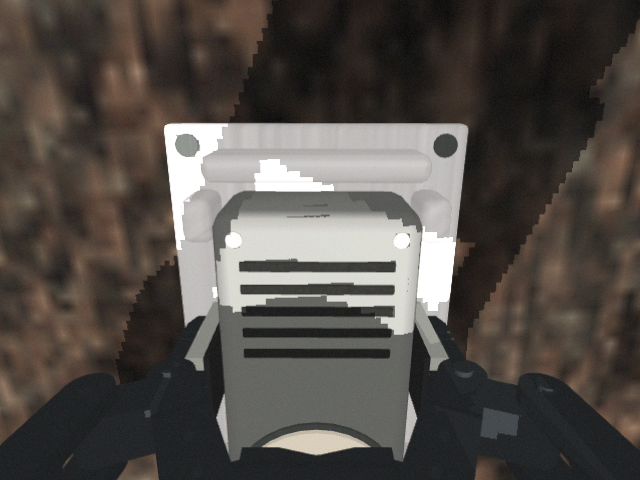

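Emit:
servo_tool(
  moves=[
    [40, 0.7, 0, 0, 0, 0, 0],
    [100, 0.7, 0, 0, 0, 0, 0],
    [100, 0.7, 0, 0, 0, 0, 0],
    [100, 0.7, 0, 0, 0, 0, 0],
    [100, 0.7, 0, 0, 0, 0, 0],
    [100, -20, 0, 0, 0, 0, 0],
    [100, -60, 0, 0, 0, 0, 0],
    [100, -100, 0, 0, 0, 0, 0],
  ],
)

```text
clock: 9.05
tcp_pos: [548.1, -228.1, 112.8]
eef_rot: [0.707, 0.015, 0.707, -0.014]
contact_force: [-0.1, -0.8, 0.7]
width: 85.1
```

Emit:
servo_tool(
  moves=[
    [100, -40, 0, 0, 0, 0, 0],
    [100, -60, 0, -10, 0, 0, 0],
    [100, -60, 0, -10, 0, 0, 0],
  ],
)

```text
clock: 9.35
tcp_pos: [539.6, -228.7, 176.7]
eef_rot: [0.71, 0.013, 0.704, -0.016]
contact_force: [0.2, 0.1, 0.4]
width: 85.4
```

```bash
python3 - <<'E'
from h import *
st=info()
f=env.grab_frame("wrist"); cv2.imwrite("pics/w9.png",f["color"][:,:,::-1])
import pickle; pickle.dump((st,f),open("w9.pkl","wb"))
E
```

```text
t 9.35 tcp [ 539.6 -228.7  176.7] yhead 87.65 x [ 0.0072 -0.0039 -1.    ] q [-0.464  0.239  1.303 -0.     1.591 -1.993] F [0.2 0.1 0.4] M [-0.02  0.01  0.01] w 85.4
```

View pics/w9.png

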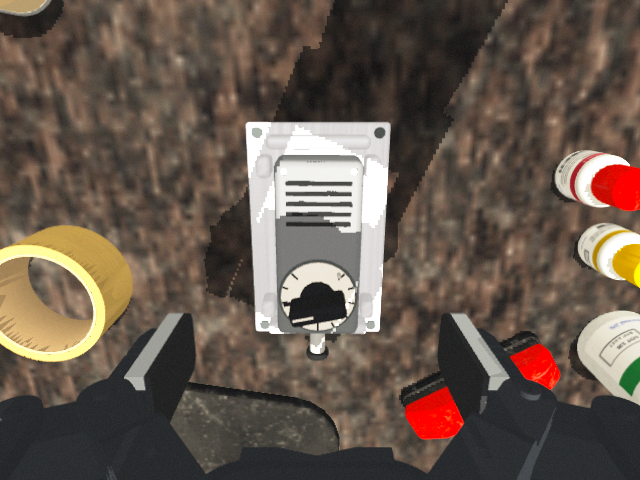

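```bash
python3 - <<'E'
from meas import *
import pickle; st,f=pickle.load(open("w9.pkl","rb"))
t=env.grab_frame("top"); s=env.grab_frame("scene")
cv2.imwrite("pics/s9.png",s["color"][:,:,::-1]); cv2.imwrite("pics/t9.png",t["color"][:,:,::-1])
def tri(a,b):
    o1,v1=rays(t,[a]);o2,v2=rays(s,[b]);v1=v1[0]/np.linalg.norm(v1);v2=v2[0]/np.linalg.norm(v2)
    A=np.c_[v1,-v2]; q=np.linalg.lstsq(A,o2-o1,rcond=None)[0]; p=o1+v1*q[0];r=o2+v2*q[1]; return (p+r)/2,np.linalg.norm(p-r)
for a,b in [((311,101),(238,160)),((310,12),(231,47)),((524,136),(403,105))]: print(tri(a,b))
im=f["color"][:,:,::-1][110:370,230:410]; cv2.imwrite("pics/w9c.png",cv2.resize(im,None,fx=2.2,fy=2.2,interpolation=2))
im=f["color"][:,:,::-1][250:345,265:370]; cv2.imwrite("pics/w9d.png",cv2.resize(im,None,fx=5,fy=5,interpolation=2))
E
```

```text
(array([ 818.20726501, -110.70466164,  154.19660401]), np.float64(7.798128733408633))
(array([ 825.75975756, -117.56719403,  441.7155636 ]), np.float64(7.7407997559046136))
(array([ 692.75966546, -551.61532674,  220.42714939]), np.float64(22.921485766376634))
```

View pics/w9d.png

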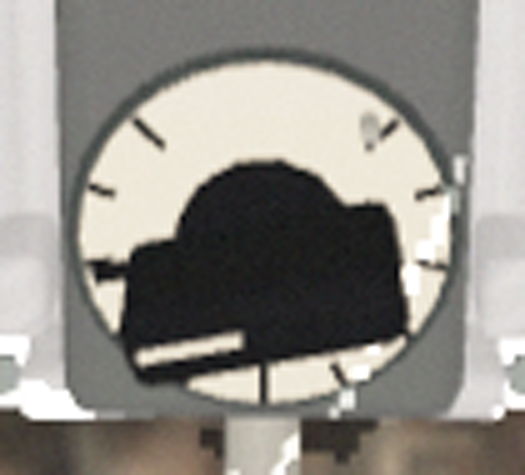

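View pics/s9.png

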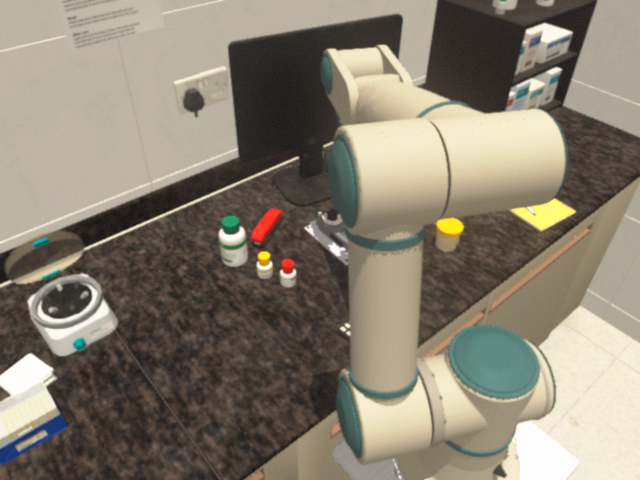

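View pics/t9.png

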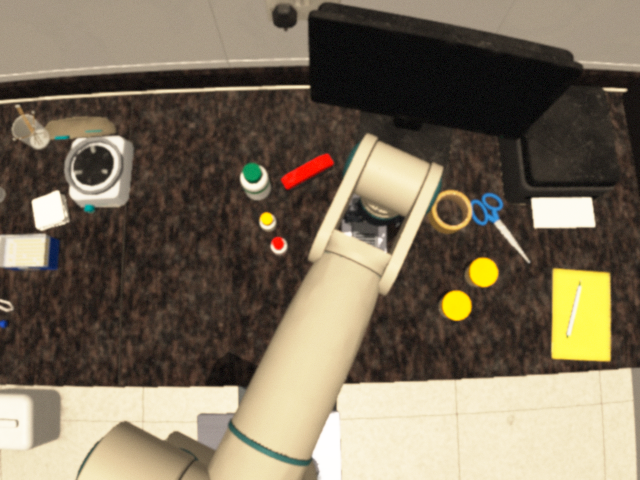

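```bash
python3 - <<'E'
from meas import *
import pickle; st,f=pickle.load(open("w9.pkl","rb"))
q=lambda u,v:(265+(u)/5-.4,250+v/5-.4)
# dial ellipse extremes (white): manual rim pts on dark ring
rim=[q(*p) for p in [(78,230),(95,155),(150,90),(210,62),(265,57),(320,63),(380,90),(430,145),(455,215),(265,405),(100,310)]]
P=plane(f,rim,44,st)[:,:2]
A=np.c_[2*P,np.ones(len(P))]; s=np.linalg.lstsq(A,(P**2).sum(1),rcond=None)[0]; c=s[:2]; print("dial c",c,"r",np.sqrt(s[2]+c@c))
L=plane(f,[q(138,360),q(242,342)],74,st)[:,:2]; print(L.round(1)); d=L[0]-L[1]; print("bar heading",np.degrees(np.arctan2(d[1],d[0])))
T=plane(f,[q(128,375),q(405,335)],74,st)[:,:2]; d=T[0]-T[1]; print("edge heading",np.degrees(np.arctan2(d[1],d[0])),np.linalg.norm(d))
# bar top-face pts: white line lies on axis?
print("expected knob", 562.9+32*.9992, -228.6-32*.0403)
# gauge rear holes / edges
g=cv2.cvtColor(f["color"],cv2.COLOR_RGB2GRAY)
E
```

```text
dial c [ 596.78931629 -230.01435067] r 27.434602223927328
[[ 599.4 -246.9]
 [ 597.3 -233.2]]
bar heading -81.27082885991356
edge heading -83.02125229645259 36.69391132753143
expected knob 594.8743999999999 -229.8896
```

Emit:
servo_tool(
  moves=[
    [60, 0, 1, 57, 0.14, 0, 0],
    [60, 30, 1, 57, 0.28, 0, 0],
    [60, 30, 1, 57, 0.42, 0, 0],
    [60, 30, 1, 57, 0.56, 0, 0],
    [60, 30, 1, 57, 0.7, 0, 0],
    [60, 30, 1, 57, 0.84, 0, 0],
    [60, 30, 1, 57, 0.98, 0, 0],
    [60, 30, 1, 57, 1.12, 0, 0],
  ],
)

```text
clock: 10.3
tcp_pos: [594.9, -228.9, 139.4]
eef_rot: [0.589, 0.389, 0.591, -0.39]
contact_force: [0.1, 0.6, -0.1]
width: 51.2
```

Emit:
servo_tool(
  moves=[
    [60, 0, 0, 0, 0.14, 0, 0],
    [60, 0, 0, 0, 0.28, 0, 0],
    [60, 0, 0, 0, 0.42, 0, 0],
    [60, 0, 0, 0, 0.56, 0, 0],
    [60, 0, 0, 0, 0.7, 0, 0],
    [60, 0, 0, 0, 0.84, 0, 0],
    [60, 0, 0, 0, 0.98, 0, 0],
    [60, 0, 0, 0, 1.12, 0, 0],
  ],
)

```text
clock: 11.1
tcp_pos: [594.9, -228.8, 139.4]
eef_rot: [-0.292, -0.643, -0.294, 0.644]
contact_force: [0.1, 0.8, 0.9]
width: 51.1
```

Emit:
servo_tool(
  moves=[
    [60, 0, 0, 0, 0.14, 0, 0],
    [60, 0, 0, 0, 0.28, 0, 0],
    [60, 0, 0, 0, 0.42, 0, 0],
    [60, 0, 0, 0, 0.56, 0, 0],
    [60, 0, 0, 0, 0.7, 0, 0],
    [60, 0, 0, 0, 0.84, 0, 0],
    [60, 0, 0, 0, 0.98, 0, 0],
    [60, 0, 0, 0, 1.12, 0, 0],
  ],
)

```text
clock: 11.9
tcp_pos: [595.0, -228.8, 139.4]
eef_rot: [0.094, -0.7, 0.093, 0.702]
contact_force: [-0.4, 0.3, -0.2]
width: 51.3
```

Emit:
servo_tool(
  moves=[
    [60, 0, 0, 0, 0.14, 0, 0],
    [60, 0, 0, 0, 0.28, 0, 0],
    [60, 0, 0, 0, 0.42, 0, 0],
    [60, 0, 0, 0, 0.56, 0, 0],
    [60, 0, 0, 0, 0.7, 0, 0],
    [60, 0, 0, 0, 0.84, 0, 0],
    [60, 0, 0, 0, 0.98, 0, 0],
    [60, 0, 0, 0, 1.12, 0, 0],
  ],
)

```text
clock: 12.7
tcp_pos: [595.0, -228.9, 139.4]
eef_rot: [0.451, -0.543, 0.452, 0.545]
contact_force: [-0.7, 0.5, -0.5]
width: 51.1
```

Emit:
servo_tool(
  moves=[
    [60, 0, 0, 0, 0.05, 0, 0],
    [60, 0, 0, 0, 0.05, 0, 0],
  ],
)

```text
clock: 12.9
tcp_pos: [595.0, -228.9, 139.6]
eef_rot: [0.463, -0.533, 0.464, 0.535]
contact_force: [0.3, -0.2, -0.4]
width: 51.1
```

```bash
python3 - <<'E'
from h import *
st=info()
go([596.5,-230,100],-172,flip=False)
f=env.grab_frame("wrist"); st=info(); cv2.imwrite("pics/w10.png",f["color"][:,:,::-1])
import pickle; pickle.dump((st,f),open("w10.pkl","wb"))
E
```

```text
t 12.9 tcp [ 595.  -228.9  139.6] yhead -171.9 x [-0.0031  0.0012 -1.    ] q [-0.425  0.414  1.164 -0.     1.567  2.575] F [ 0.3 -0.2 -0.4] M [-0.01 -0.05  0.02] w 51.1
yh -172 shift [39.6 -1.5 -1.4] turn [ 0.0018  0.0017 -0.0029]
t 12.95 tcp [ 595.1 -228.9  140. ] yhead -171.81 x [-0.0026  0.001  -1.    ] q [-0.425  0.413  1.163 -0.     1.568  2.573] F [-0.2  0.6  0. ] M [ 0.03  0.02 -0.01] w 51.4
```

View pics/w10.png

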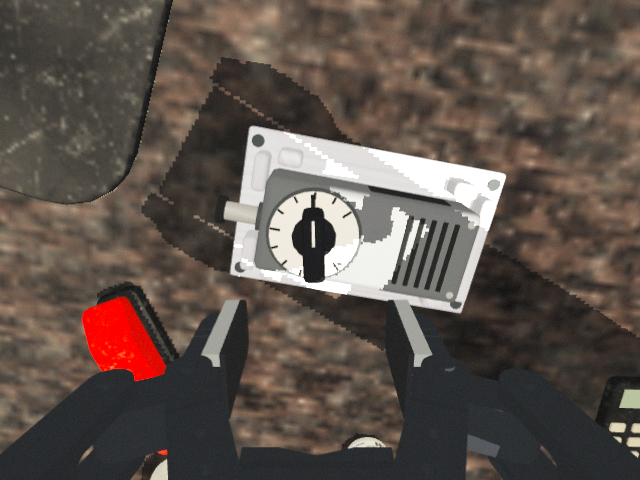

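```bash
python3 - <<'E'
from meas import *
import pickle; st,f=pickle.load(open("w10.pkl","rb"))
im=f["color"][:,:,::-1][170:300,240:390]; cv2.imwrite("pics/w10c.png",cv2.resize(im,None,fx=5,fy=4.5,interpolation=2))
hsv=cv2.cvtColor(f["color"],cv2.COLOR_RGB2HSV); g=hsv[:,:,2]
b=np.zeros(g.shape,np.uint8); b[195:290,285:345]=(g[195:290,285:345]<60)
cs,_=cv2.findContours(b,0,1); c=max(cs,key=cv2.contourArea); 
print(cv2.boundingRect(c))
for z in (50,74):
    P=plane(f,c.reshape(-1,2),z,st)[:,:2]; print(z,P.min(0),P.max(0),cv2.minAreaRect(P.astype(np.float32)))
E
```

```text
(292, 195, 43, 87)
50 [ 584.37585418 -255.17716668] [ 609.09164613 -202.39035708] ((595.9071044921875, -228.62591552734375), (24.900157928466797, 51.54879379272461), 24.25387191772461)
74 [ 586.66411721 -260.46947945] [ 608.82733409 -213.13433792] ((597.0044555664062, -236.66038513183594), (22.328556060791016, 46.2249870300293), 24.253887176513672)
```

View pics/w10c.png

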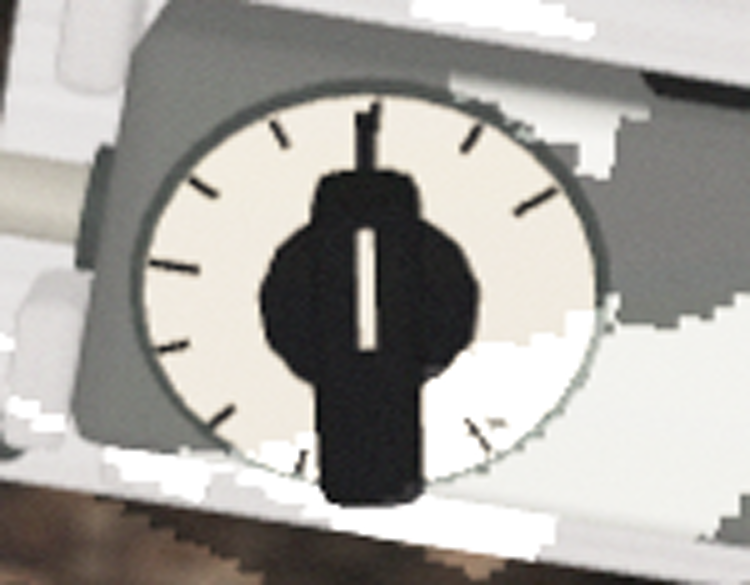

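```bash
python3 - <<'E'
from meas import *
import pickle; st,f=pickle.load(open("w10.pkl","rb"))
q=lambda u,v:(240+u/5-.4,170+v/4.5-.4)
rim=[q(*p) for p in [(136,300),(150,215),(200,150),(270,98),(370,82),(470,105),(550,160),(597,240),(604,290),(575,385),(490,460),(215,440),(165,380)]]
P=plane(f,rim,44,st)[:,:2]
s=np.linalg.lstsq(np.c_[2*P,np.ones(len(P))],(P**2).sum(1),rcond=None)[0]; c=s[:2]; print("dial c",c,"r",np.sqrt(s[2]+c@c))
L=plane(f,[q(365,230),q(369,350)],74,st)[:,:2]; d=L[0]-L[1]; print(L.round(1),np.degrees(np.arctan2(d[1],d[0])))
Q=plane(f,[q(318,390),q(326,500),q(418,390),q(422,500)],74,st)[:,:2]; print(Q.round(1))
for i in(0,2):
    d=Q[i]-Q[i+1]; print(np.degrees(np.arctan2(d[1],d[0])))
print(Q[[0,2]].mean(0),Q[[1,3]].mean(0))
E
```

```text
dial c [ 596.46531252 -230.05959817] r 27.886691126909184
[[ 599.2 -247. ]
 [ 596.8 -232.7]] -80.34316403706264
[[ 601.4 -227. ]
 [ 598.7 -213.2]
 [ 591.  -228.5]
 [ 588.5 -214.7]]
-78.87972600076047
-79.79970348522657
[ 596.21705693 -227.76046048] [ 593.61494887 -213.93684702]
```

Emit:
servo_tool(
  moves=[
    [60, 20, -1.4, -1.3, -0.035, 0, 0],
    [60, 40, -1.4, -1.3, -0.035, 0, 0],
    [60, 60, -1.4, -1.3, -0.035, 0, 0],
    [60, 60, -1.4, -1.3, -0.035, 0, 0],
    [60, 60, -1.4, -1.3, -0.035, 0, 0],
  ],
)

```text
clock: 13.45
tcp_pos: [596.9, -230.2, 81.7]
eef_rot: [0.454, -0.542, 0.454, 0.543]
contact_force: [-0.8, 0.9, -0.3]
width: 51.0
```

```bash
python3 - <<'E'
from h import *
st=info()
go([596.5,-230,56],-170,flip=False)
f=env.grab_frame("wrist"); st=info(); cv2.imwrite("pics/w11.png",f["color"][:,:,::-1])
E
```

```text
t 13.45 tcp [ 596.9 -230.2   81.7] yhead -169.83 x [-9.e-04  2.e-04 -1.e+00] q [-0.426  0.463  1.218 -0.     1.462  2.538] F [-0.8  0.9 -0.3] M [-0.    0.05  0.  ] w 51.0
yh -170 shift [25.7  0.4  0.3] turn [ 0.0029  0.0003 -0.0009]
t 13.5 tcp [ 597.5 -230.5   82.9] yhead -169.84 x [ 1.e-03 -7.e-04 -1.e+00] q [-0.426  0.462  1.217 -0.     1.462  2.539] F [0.4 0.6 0.6] M [-0.03 -0.03 -0.02] w 51.4
```

View pics/w11.png

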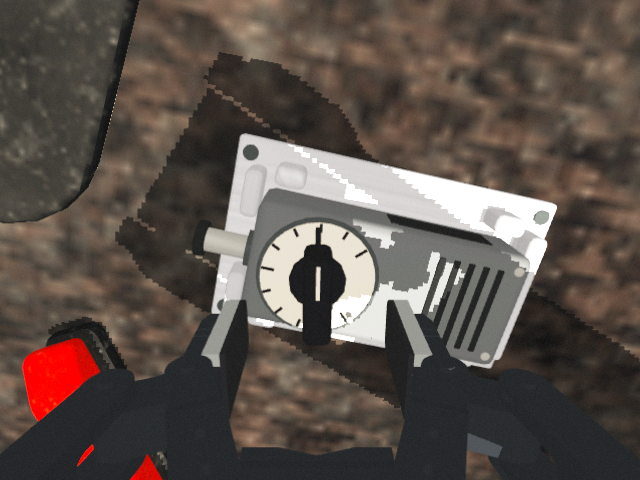

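Emit:
servo_tool(
  moves=[
    [60, 12, 0.6, 0.5, 0, 0, 0],
    [60, 22, 0.6, 0.5, 0, 0, 0],
    [60, 26, 0.6, 0.5, 0, 0, 0],
    [60, 26, 0.6, 0.5, 0, 0, 0],
  ],
)

```text
clock: 13.9
tcp_pos: [595.9, -229.7, 54.8]
eef_rot: [0.454, -0.542, 0.454, 0.543]
contact_force: [0.5, 0.7, 0.2]
width: 51.3
```

Emit:
servo_tool(
  moves=[
    [0, 0, 0, 0, 0, 0, 0],
    [0, 0, 0, 0, 0, 0, 0],
    [0, 0, 0, 0, 0, 0, 0],
    [0, 0, 0, 0, 0, 0, 0],
    [0, 0, 0, 0, 0, 0, 0],
    [0, 0, 0, 0, 0, 0, 0],
  ],
  force=45,
)

```text
clock: 14.5
tcp_pos: [596.8, -230.1, 56.8]
eef_rot: [-0.454, 0.543, -0.454, -0.542]
contact_force: [-0.9, -0.2, 4.1]
width: 11.1
```

```bash
python3 - <<'E'
from h import *
st=info()
E
```

```text
t 14.5 tcp [ 596.8 -230.1   56.8] yhead -169.88 x [ 1.3e-03 -8.0e-04 -1.0e+00] q [-0.426  0.484  1.241 -0.     1.414  2.539] F [-0.9 -0.2  4.1] M [ 0.08  0.13 -0.07] w 11.1
```

Emit:
servo_tool(
  moves=[
    [0, 0, 0, 0, -0.1, 0, 0],
    [0, 0, 0, 0, -0.2, 0, 0],
    [0, 0, 0, 0, -0.3, 0, 0],
    [0, 0, 0, 0, -0.4, 0, 0],
  ],
)

```text
clock: 14.9
tcp_pos: [596.7, -230.0, 56.8]
eef_rot: [-0.336, 0.623, -0.336, -0.622]
contact_force: [-1.5, 1.6, 4.8]
width: 10.9
```

```bash
python3 - <<'E'
from h import *
st=info()
E
```

```text
t 14.9 tcp [ 596.7 -230.    56.8] yhead -146.74 x [ 1.1e-03 -4.0e-04 -1.0e+00] q [-0.426  0.484  1.241  0.     1.415  2.135] F [-1.5  1.6  4.8] M [ 0.15  0.21 -0.2 ] w 10.9
```

Emit:
servo_tool(
  moves=[
    [0, 0, 0, 0, -0.14, 0, 0],
    [0, 0, 0, 0, -0.28, 0, 0],
    [0, 0, 0, 0, -0.42, 0, 0],
    [0, 0, 0, 0, -0.56, 0, 0],
    [0, 0, 0, 0, -0.7, 0, 0],
    [0, 0, 0, 0, -0.84, 0, 0],
    [0, 0, 0, 0, -0.98, 0, 0],
    [0, 0, 0, 0, -1.12, 0, 0],
  ],
)

```text
clock: 15.7
tcp_pos: [596.6, -230.4, 56.8]
eef_rot: [0.047, 0.706, 0.046, -0.705]
contact_force: [-2.2, -0.6, 4.9]
width: 10.7
```

Emit:
servo_tool(
  moves=[
    [0, 0, 0, 0, -0.14, 0, 0],
    [0, 0, 0, 0, -0.28, 0, 0],
    [0, 0, 0, 0, -0.42, 0, 0],
    [0, 0, 0, 0, -0.56, 0, 0],
    [0, 0, 0, 0, -0.7, 0, 0],
    [0, 0, 0, 0, -0.84, 0, 0],
    [0, 0, 0, 0, -0.98, 0, 0],
    [0, 0, 0, 0, -1.12, 0, 0],
  ],
)

```text
clock: 16.5
tcp_pos: [596.9, -230.9, 56.8]
eef_rot: [0.415, 0.573, 0.413, -0.573]
contact_force: [0.6, -2.9, 2.4]
width: 11.0
```

```bash
python3 - <<'E'
from h import *
st=info()
f=env.grab_frame("wrist"); cv2.imwrite("pics/w12.png",f["color"][:,:,::-1])
E
```

```text
t 16.5 tcp [ 596.9 -230.9   56.8] yhead -18.33 x [ 0.002 -0.002 -1.   ] q [-4.260e-01  4.840e-01  1.241e+00 -1.000e-03  1.413e+00 -1.060e-01] F [ 0.6 -2.9  2.4] M [-0.36 -0.1  -0.17] w 11.0
```

View pics/w12.png

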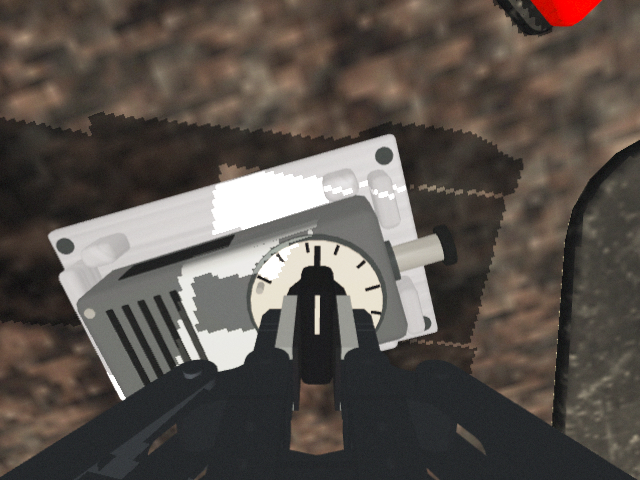

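The pointer follows the grip, and its heading is now about 72°. Roughly 61° remain to the zero pin.

Emit:
servo_tool(
  moves=[
    [0, 0, 0, 0, -0.13, 0, 0],
    [0, 0, 0, 0, -0.26, 0, 0],
    [0, 0, 0, 0, -0.39, 0, 0],
    [0, 0, 0, 0, -0.52, 0, 0],
    [0, 0, 0, 0, -0.65, 0, 0],
    [0, 0, 0, 0, -0.78, 0, 0],
    [0, 0, 0, 0, -0.86, 0, 0],
    [0, 0, 0, 0, -0.9, 0, 0],
  ],
)

```text
clock: 17.35
tcp_pos: [597.2, -230.4, 56.8]
eef_rot: [0.622, 0.338, 0.62, -0.338]
contact_force: [1.9, -1.6, 2.9]
width: 11.2
```

```bash
python3 - <<'E'
from h import *
st=info()
f=env.grab_frame("wrist"); cv2.imwrite("pics/w13.png",f["color"][:,:,::-1])
E
```

```text
t 17.35 tcp [ 597.2 -230.4   56.8] yhead 32.92 x [ 0.0026 -0.0014 -1.    ] q [-0.426  0.485  1.241 -0.     1.413 -1.   ] F [ 1.9 -1.6  2.9] M [-0.22 -0.27 -0.19] w 11.2
```

View pics/w13.png

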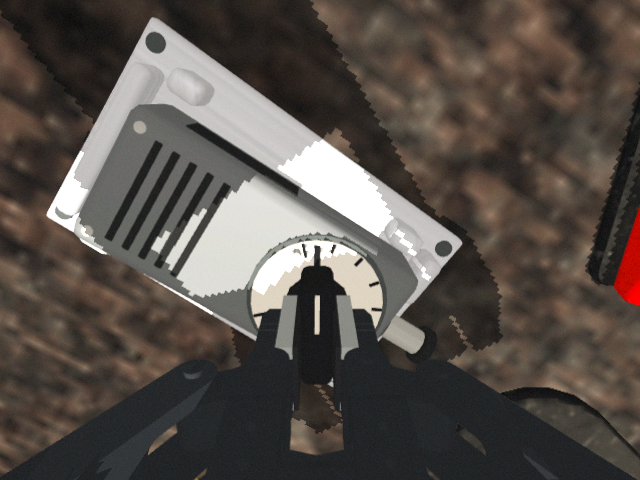

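Pointer at (316,255), with the first tick and pin just left of it at about (303,248), so roughly 10° left. I'll go in small steps and watch the moment.

Emit:
servo_tool(
  moves=[
    [0, 0, 0, 0, -0.04, 0, 0],
    [0, 0, 0, 0, -0.08, 0, 0],
    [0, 0, 0, 0, -0.12, 0, 0],
    [0, 0, 0, 0, -0.12, 0, 0],
  ],
)

```text
clock: 17.8
tcp_pos: [597.2, -230.3, 56.8]
eef_rot: [0.641, 0.301, 0.639, -0.301]
contact_force: [3.0, -2.3, 3.7]
width: 11.3
```

```bash
python3 - <<'E'
from h import *
st=info()
E
```

```text
t 17.8 tcp [ 597.2 -230.3   56.8] yhead 39.69 x [ 0.0023 -0.0012 -1.    ] q [-0.426  0.485  1.241 -0.     1.413 -1.118] F [ 3.  -2.3  3.7] M [-0.27 -0.47  0.02] w 11.3
```

Emit:
servo_tool(
  moves=[
    [0, 0, 0, 0, -0.03, 0, 0],
    [0, 0, 0, 0, -0.03, 0, 0],
  ],
)

```text
clock: 18.0
tcp_pos: [597.1, -230.2, 56.8]
eef_rot: [0.646, 0.29, 0.644, -0.29]
contact_force: [4.0, -1.1, 5.4]
width: 10.8
```

```bash
python3 - <<'E'
from h import *
st=info()
E
```

```text
t 18.0 tcp [ 597.1 -230.2   56.8] yhead 41.53 x [ 0.0021 -0.001  -1.    ] q [-0.426  0.485  1.241 -0.     1.414 -1.15 ] F [ 4.  -1.1  5.4] M [-0.23 -0.54 -0.02] w 10.8
```

Emit:
servo_tool(
  moves=[
    [0, 0, 0, 0, -0.03, 0, 0],
  ],
)

```text
clock: 18.1
tcp_pos: [597.1, -230.1, 56.8]
eef_rot: [0.65, 0.281, 0.648, -0.281]
contact_force: [3.8, -2.0, 5.8]
width: 11.0
```

```bash
python3 - <<'E'
from h import *
st=info()
f=env.grab_frame("wrist"); cv2.imwrite("pics/w14.png",f["color"][:,:,::-1])
cv2.imwrite("pics/w14c.png",cv2.resize(f["color"][220:330,230:400,::-1],None,fx=4,fy=4))
E
```

```text
t 18.1 tcp [ 597.1 -230.1   56.8] yhead 43.25 x [ 2.1e-03 -9.0e-04 -1.0e+00] q [-0.426  0.485  1.241  0.     1.414 -1.18 ] F [ 3.8 -2.   5.8] M [-0.16 -0.67 -0.22] w 11.0
```

View pics/w14c.png

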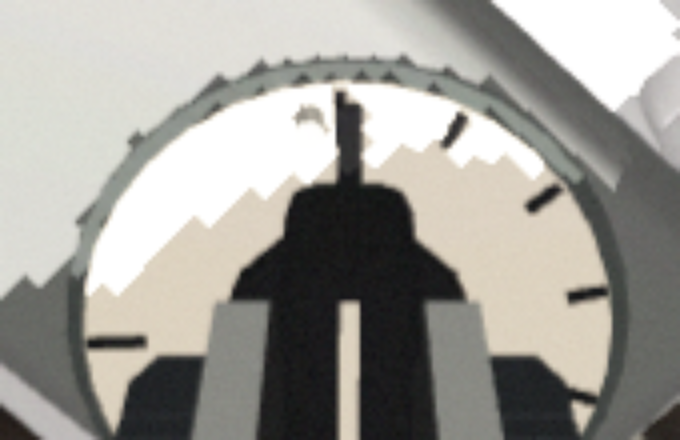

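Emit:
servo_tool(
  moves=[
    [0, 0, 0, 0, -0.03, 0, 0],
    [0, 0, 0, 0, -0.05, 0, 0],
  ],
)

```text
clock: 18.35
tcp_pos: [597.0, -230.0, 56.8]
eef_rot: [0.657, 0.264, 0.655, -0.264]
contact_force: [2.3, 0.6, 7.4]
width: 10.9
```

```bash
python3 - <<'E'
from h import *
st=info()
f=env.grab_frame("wrist"); 
cv2.imwrite("pics/w15c.png",cv2.resize(f["color"][220:330,230:400,::-1],None,fx=4,fy=4))
E
```

```text
t 18.35 tcp [ 597.  -230.    56.8] yhead 46.16 x [ 1.9e-03 -6.0e-04 -1.0e+00] q [-0.426  0.484  1.241  0.     1.414 -1.231] F [2.3 0.6 7.4] M [ 0.13 -0.35 -0.3 ] w 10.9
```

View pics/w15c.png

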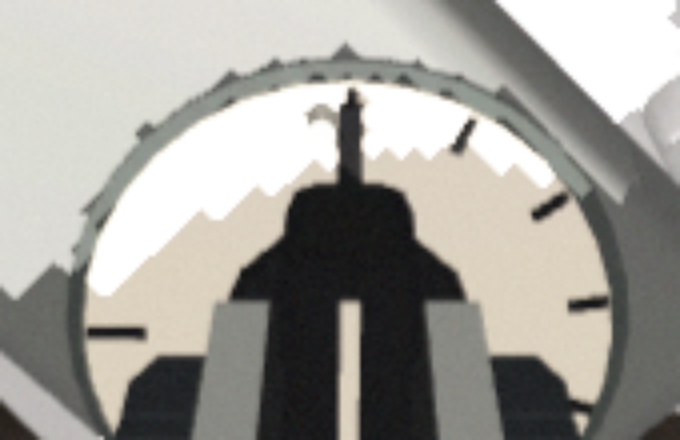

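Emit:
servo_tool(
  moves=[
    [0, 0, 0, 0, -0.03, 0, 0],
    [0, 0, 0, 0, -0.03, 0, 0],
  ],
)

```text
clock: 18.6
tcp_pos: [596.8, -229.6, 56.8]
eef_rot: [0.66, 0.255, 0.659, -0.254]
contact_force: [1.9, 1.4, 6.3]
width: 11.1
```

```bash
python3 - <<'E'
from h import *
st=info()
f=env.grab_frame("wrist"); 
cv2.imwrite("pics/w16c.png",cv2.resize(f["color"][220:330,230:400,::-1],None,fx=4,fy=4))
cv2.imwrite("pics/w16.png",f["color"][:,:,::-1])
E
```

```text
t 18.6 tcp [ 596.8 -229.6   56.8] yhead 47.83 x [ 1.3e-03  3.0e-04 -1.0e+00] q [-4.250e-01  4.840e-01  1.242e+00  1.000e-03  1.415e+00 -1.260e+00] F [1.9 1.4 6.3] M [ 0.21 -0.4  -0.67] w 11.1
```

View pics/w16c.png

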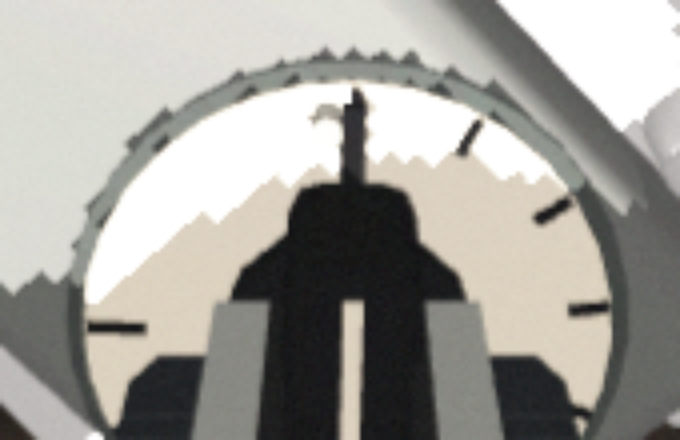

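View pics/w16.png

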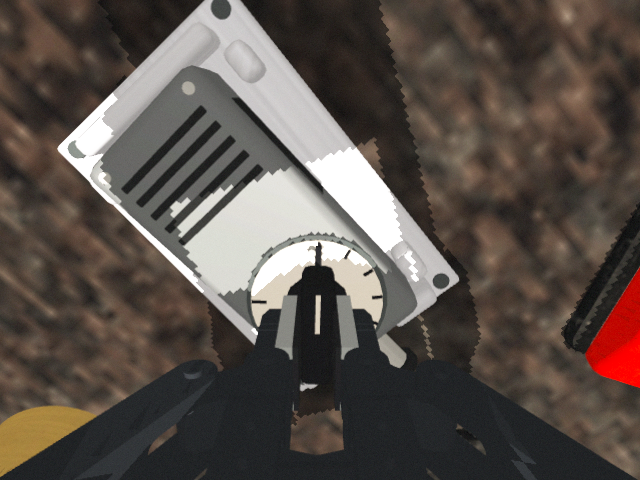

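The moment rose sharply to 0.67 N m with the pointer against the pin, so the stop is reached. Now I'll release and lift.

Emit:
servo_tool(
  moves=[
    [45, 0, 0, 0, 0, 0, 0],
    [45, 0, 0, 0, 0, 0, 0],
    [45, 0, 0, 0, 0, 0, 0],
    [45, 0, 0, 0, 0, 0, 0],
    [45, -20, 0, 0, 0, 0, 0],
    [45, -60, 0, 0, 0, 0, 0],
    [45, -90, 0, 0, 0, 0, 0],
    [45, -90, 0, 0, 0, 0, 0],
  ],
)

```text
clock: 19.45
tcp_pos: [598.4, -230.9, 152.2]
eef_rot: [0.663, 0.254, 0.656, -0.255]
contact_force: [0.2, -0.5, 1.1]
width: 38.5
```

Emit:
servo_tool(
  moves=[
    [45, 0, 0, 0, 0, 0, 0],
    [45, 0, 0, 0, 0, 0, 0],
  ],
)

```text
clock: 19.65
tcp_pos: [595.7, -229.7, 144.3]
eef_rot: [0.659, 0.254, 0.661, -0.254]
contact_force: [0.3, 0.1, -1.2]
width: 38.5
```

```bash
python3 - <<'E'
from h import *
st=info()
f=env.grab_frame("wrist"); cv2.imwrite("pics/w17.png",f["color"][:,:,::-1])
import pickle; pickle.dump((st,f),open("w17.pkl","wb"))
cv2.imwrite("pics/w17c.png",cv2.resize(f["color"][190:300,240:400,::-1],None,fx=4.5,fy=4.5,interpolation=2))
E
```

```text
t 19.65 tcp [ 595.7 -229.7  144.3] yhead 47.84 x [-2.4e-03  8.0e-04 -1.0e+00] q [-0.426  0.413  1.155 -0.     1.576 -1.261] F [ 0.3  0.1 -1.2] M [-0.02 -0.01  0.04] w 38.5
```

View pics/w17.png

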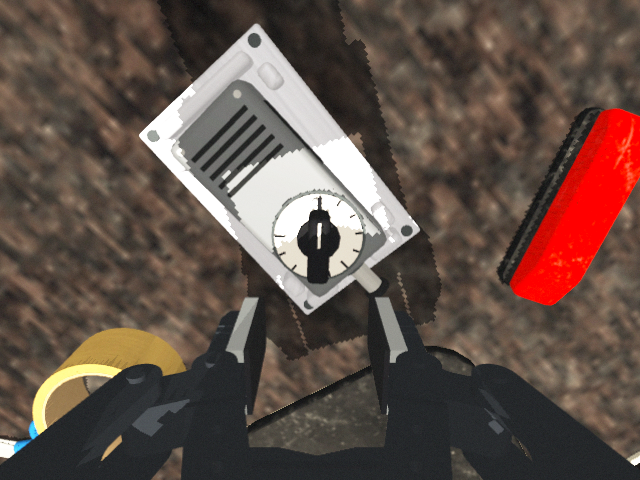

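View pics/w17c.png

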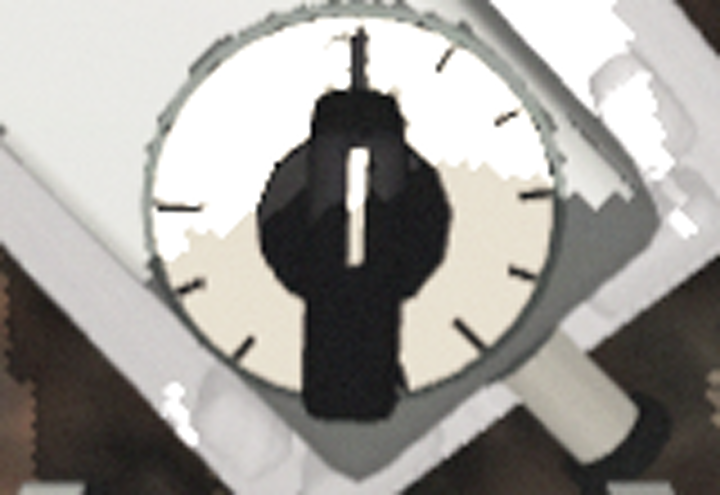

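```bash
python3 - <<'E'
from meas import *
import pickle; st,f=pickle.load(open("w17.pkl","rb"))
cv2.imwrite("pics/w17d.png",cv2.resize(f["color"][20:220,135:335,::-1],None,fx=3,fy=3,interpolation=2))
q=lambda u,v:(240+u/4.5-.4,190+v/4.5-.4)
L=plane(f,[q(358,150),q(354,262)],74,st)[:,:2]; d=L[0]-L[1]; print("knob heading",np.degrees(np.arctan2(d[1],d[0])))
rim=[q(*p) for p in [(148,210),(165,140),(200,75),(260,30),(345,12),(430,25),(500,70),(545,135),(562,210),(545,290),(490,360),(240,365),(180,305)]]
P=plane(f,rim,44,st)[:,:2]
s=np.linalg.lstsq(np.c_[2*P,np.ones(len(P))],(P**2).sum(1),rcond=None)[0]; c=s[:2]; print("dial",c,np.sqrt(s[2]+c@c))
H=plane(f,[(254.3,40),(152.3,135.5),(406.5,230),(308.5,304)],8,st)[:,:2]; print("cradle holes",H.round(1),H.mean(0)); d=H[2]-H[0]; print(np.degrees(np.arctan2(d[1],d[0])))
E
```

```text
knob heading 135.95810297646446
dial [ 596.74553796 -228.61946166] 27.67900781713592
cradle holes [[ 486.7 -181.4]
 [ 482.5 -269.7]
 [ 642.4 -188. ]
 [ 638.7 -276.4]] [ 562.57237595 -228.8916309 ]
-2.4286297151884444
```

View pics/w17d.png

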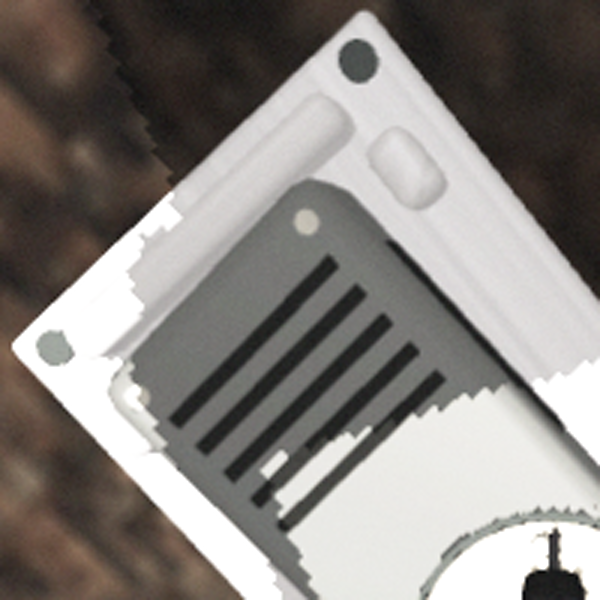

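```bash
python3 - <<'E'
from meas import *
import pickle; st,f=pickle.load(open("w17.pkl","rb"))
q=lambda u,v:(135+u/3-.33,20+v/3-.33)
P=plane(f,[q(306,222),q(137,397),q(333,262),q(178,422),q(361,292),q(205,449)],44,st)[:,:2]
for i in (0,2,4):
    d=P[i]-P[i+1]; print("gauge heading",np.degrees(np.arctan2(d[1],d[0]))-90)
m=P[:2].mean(0); c=np.array([596.75,-228.6]); d=c-m; h=np.degrees(np.arctan2(d[1],d[0])); print("from hole mid to dial",h,np.linalg.norm(d))
u=d/np.linalg.norm(d); g=c-32*u; ctr=np.array([562.6,-228.8]); a=np.radians(-2.4); ax=np.array([np.cos(a),np.sin(a)]); r=g-ctr
print("gauge in cradle",r@ax,r@np.array([-ax[1],ax[0]]))
E
```

```text
gauge heading 0.7089138562687509
gauge heading 1.0466633310180526
gauge heading 0.7260386495431845
from hole mid to dial 0.7454676209811961 90.74256789514294
gauge in cradle 2.1598794001069286 -0.1260000774840222
```

```bash
python3 - <<'E'
from h import *
t=env.grab_frame("top"); cv2.imwrite("pics/t18.png",t["color"][:,:,::-1])
hsv=cv2.cvtColor(t["color"],cv2.COLOR_RGB2HSV)
info(); print(env.sign_off())
E
```

```text
t 19.75 tcp [ 595.7 -229.7  144.2] yhead 47.84 x [-0.0027  0.001  -1.    ] q [-0.426  0.413  1.155 -0.     1.576 -1.261] F [-0.4 -0.6  0.6] M [-0.04 -0.01 -0.  ] w 38.5
the job is handed in; nothing more can be done
None
```

View pics/t18.png

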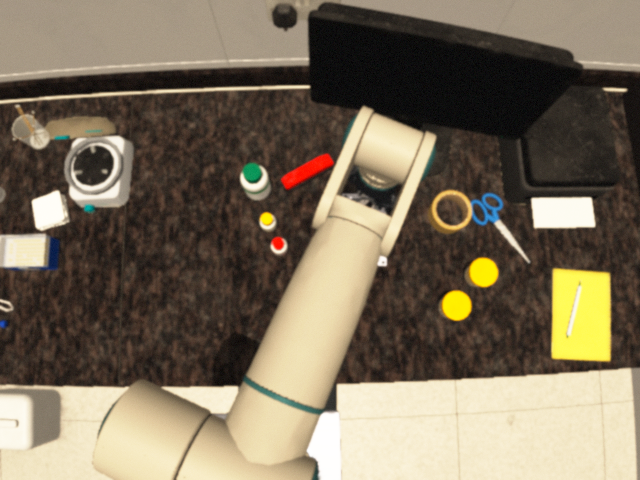

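The gauge is face up in its cradle with the plunger through the slotted wall, and the pointer is on its zero stop. I handed the job in at about 19.8 s of the 67 s allowed. No verdict is reported, so what follows is from my own checks.

**What I did:** I gripped the gauge across its 60 mm width, set it down in the cradle, let go and lifted clear. Then I took the bar knob in one grip and turned it back anticlockwise about 218° until the moment rose from about 0.2 to 0.67 N m. After that I released it and lifted about 90 mm clear.

**Last checks**
- **Position:** from the wrist picture, the gauge centre is about +2 mm along and 0 mm across from the cradle's centre.
- **Alignment:** it is turned about 3° (0.055 rad) from the cradle's line because it used up the play when the stop was reached. The limit is 0.14 rad.
- **Pointer:** the knob is about 135.2° anticlockwise of the gauge's +x, so the joint is at about 0, with the pointer against the pin.
- **Not measured:** I did not measure the gauge's height or tilt after release. The set-down height and the last picture suggest it lies flat.
- **Bystanders:** the bottles and cups look unmoved in the top picture.
- **Contact:** the force readings after release were near zero.

No check failed. Early on, some wrist tilt readings taken just after a move were off by up to about 0.01 rad. I put in small corrections for them and undid those before setting the gauge down.

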